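Lay the candle lantern centrepiece

TASK

Lay the table decoration on the round wood slice, bottom up: first the blue dish in the middle of the slice, then the blossom wreath flat on the slice around the dish, then the yellow candle upright in the middle of the dish, and last the green glass tube over the candle so that it stands upright in the dish. Set each piece down and let go of it before fetching the next, and do not drop the glass. Leave the two flower glasses, the measuring jug and the secateurs as they are.

Things in the scene. Friction and masses are not known exactly. Their poses are not given: they have to be found in the camera images.
- slice: Round slice of a log with dark bark edge and pale rings, the place for the decoration: 250 mm across, 18 mm thick, does not move. Origin: centre of its underside, z up; the top face is 18 mm above.
- dish: Round blue ceramic dish with a flat floor and upright wall: 92 mm outside diameter, 24 mm high, wall 8 mm thick (pinch it across the wall), 76 mm inside diameter, floor 6 mm thick, about 220 g. Stands upright at the start. Origin: centre of its underside, z up.
- wreath: Round wreath of brown willow twigs with small white blossoms and green leaves, stiff: 200 mm outside diameter, open middle 148 mm across, so the twig bundle is 26 mm wide; 30 mm high, about 120 g. Lies flat at the start. Origin: centre of the ring at its underside, z along the ring's axis, up.
- candle: Yellow pillar candle, 40 mm in diameter, 80 mm high (without its wick, 9 mm), about 95 g. Stands upright at the start. Origin: centre of its underside, z up.
- glass: Green-tinted glass tube of a wind light, open at both ends: 62 mm outside diameter, 55 mm inside diameter, 140 mm high, about 180 g. Stands upright at the start. Origin: centre of its lower end, z along the tube, up.
- vase_white: Clear drinking glass 68 mm across at the rim, 95 mm high, with a green-and-cream leaf and white blossoms reaching to about 155 mm; the leaf hangs out up to 70 mm from the axis along its +x. Bystander, loose. Origin: centre of its underside, z up.
- vase_pink: The same kind of drinking glass and leaf, with pink blossoms. Bystander, loose. Origin: centre of its underside, z up.
- jug: Whitish measuring jug, 104 mm across at the rim, 140 mm high, with a handle reaching 89 mm from its axis along its +y. Bystander, loose. Origin: centre of its underside, z up.
- secateurs: Garden secateurs lying flat, one teal and one black handle, steel blades: 200 mm long along x (blades to +x, 70 mm; handles to -x, 130 mm), 65 mm wide, 18 mm high. Bystander, loose. Origin: near the pivot, at the underside, z up.
There are look-alikes about, which are no part of the job. Of the things that look like the dish, take the one that is nearest to the robot's base at the start. There is more than one size of the wreath; the job needs the smaller.

How it is judged:
On the way, in this order (a step that is already met when the one before it is completed fails the run):
1. the dish stands flat in the middle of the wood slice and is let go (horizontal distance between dish and slice below 0.015 m and z of dish in the frame of slice between 0.014 and 0.022 m and angle between dish's own z axis and vertical below 0.06 rad and contact force between the fingers and dish below 0.05 N), for 0.2 s.
2. the wreath lies flat on the slice around the dish and is let go (horizontal distance between wreath and dish below 0.015 m and z of wreath in the frame of slice between 0.014 and 0.022 m and angle between wreath's own z axis and vertical below 0.06 rad and contact force between the fingers and wreath below 0.05 N), for 0.2 s.
3. the candle stands upright in the middle of the dish and is let go (horizontal distance between candle and dish below 0.012 m and z of candle in the frame of dish between 0.002 and 0.01 m and angle between candle's own z axis and vertical below 0.06 rad and contact force between the fingers and candle below 0.05 N), for 0.2 s.
4. the glass tube stands over the candle, on the floor of the dish, and is let go (horizontal distance between glass and dish below 0.012 m and z of glass in the frame of dish between 0.002 and 0.01 m and angle between glass's own z axis and vertical below 0.06 rad and horizontal distance between glass and candle below 0.012 m and contact force between the fingers and glass below 0.05 N), for 0.2 s.
At the end, for the whole second after the job is handed in: All released and at rest: dish flat on the slice within 15 mm of its centre; wreath flat on the slice, centred on the dish within 15 mm; candle upright on the dish floor within 12 mm of its centre; glass upright on the dish floor around the candle, within 12 mm of both centres (all of step 1 and all of step 2 and all of step 3 and all of step 4 and linear speed of each of dish, wreath, candle, glass below 0.02 m/s); the robot touches nothing.
It fails at once if the glass tube is dropped (falls free by more than about 10 mm) or knocked away (linear speed of glass above 0.45 m/s and contact force between the fingers and glass below 0.05 N).
It fails at once if the glass with white blossoms is pushed by more than 20 mm or tipped (distance of vase_white from where it was at the start of the episode above 0.02 m or angle between vase_white's own z axis and vertical above 0.25 rad).
It fails at once if the glass with pink blossoms is pushed by more than 20 mm or tipped (distance of vase_pink from where it was at the start of the episode above 0.02 m or angle between vase_pink's own z axis and vertical above 0.25 rad).
It fails at once if the measuring jug is pushed by more than 20 mm or tipped (distance of jug from where it was at the start of the episode above 0.02 m or angle between jug's own z axis and vertical above 0.25 rad).
It fails at once if the pair of secateurs is pushed by more than 20 mm (distance of secateurs from where it was at the start of the episode above 0.02 m).
It also fails if it takes over 115 s, if anything falls off the work surface, if the arm or the gripper's body presses on something with over 40 N, if the wrist force passes 120 N, or if a joint passes its speed limit or range.

ROBOT

A 7-joint arm with a two-finger parallel gripper is mounted at the origin on the work surface. World frame = base frame: x ahead of the robot, y to its left, z up, the work surface at z = 0. Lengths are in m, angles in rad, forces in N, time in s.
With the tool pointing down it reaches from about 0.4 to 0.85 m from the base axis. Payload 4.5 kg.
Tool frame: the origin (TCP) lies where the fingers leave the gripper's body, on its centre line; the fingertips stand 64 mm ahead of it and the grasp point (between the pads) lies 45 mm ahead of it; z points along the fingers, y is the line along which they close (so a half turn about z gives the same grasp; the last joint's range is limited). The gripper opens to 88 mm and grips with 3 to 60 N. Pads are 18 mm wide; open, the fingers measure 123 mm over their backs; the gripper's body (75 mm by 187 mm) begins 45 mm behind the grasp point.
Start: joints at [-1.298, 0.689, -0.195, 1.565, 0.157, 0.902, -0.215], TCP at [0.148, 0.607, 0.303] pointing down, gripper open.
Joint ranges: [-3.01, 3.01], [-0.46, 2.08], [-1.47, 1.51], [0.13, 2.56], [-1, 4.14], [0.04, 2.09], [-2.66, 2.66]. Speed limits (rad/s): [2.57, 2.57, 3.14, 3.14, 3.14, 3.14, 3.14].

INTERFACE

Orientations are given as a unit quaternion [x, y, z, w].
In Python, from plant import r gives the robot as it stands.
- The arm moves only by the tool play_rows, never from a script. Its arguments are lists of equal length, an entry for each row: "translation": the shift along the tool's x, y, z in m, a list of three; "delta_rot": the turn, a rotation vector about the tool's x, y, z in degrees, a list of three; "grip": the opening, from -1 (shut) to 1 (fully open). In form: {"translation": [[x, y, z], ...], "delta_rot": [[rx, ry, rz], ...], "grip": [grip, ...]}. A call has 1 to 20 rows; each row shifts and turns the commanded pose from where the row before left it, along the tool's axes as they then stand; what a row does not reach is not made up. A row lasts 1/8 s, in which the tool goes at most 62.5 mm and 10.7 degrees, less where a joint would pass 70% of its speed; a pose out of reach is approached as far as the arm can. A call with a gripper value outside its range is refused whole. The fingers move at their own pace and stop on an object; "squeeze" is the grip in N (left out, the last holds). Time passes only in rows, so rows that do not move let the fingers close. It gives the time, the measured TCP pose, the force, the opening and the grip force at its end, in the units of the state.
- r.get_state(): the state, without advancing time (a new reading comes with each control period).
- r.snapshot(name): name is "side" or "top" or "wrist"; returns the picture (420x560x3 uint8, blue, green, red); there is no depth.
- r.get_calibration(name): a dict with "intrinsics" (3x3 intrinsics, pixels), "eye" and "rotation" of the camera in the world. Camera axes: x right, y up, looking along -z (the intrinsics and any distortion apply to the point x, -y, -z); pixel columns grow to the right and rows downward; lengths in m; the calibration is good to about 2 mm. A picture is of the moment at which its call begins: read the wrist's pose just before it. get_calibration takes no time and is no camera call; for the wrist camera it gives the pose at the moment of the call.
- r.finish_job(): hands the job in; it is judged then, once.
Trained networks look in the newest picture that a camera, given by its name, has taken for a name from the list of things; names that differ only in an ending like _2 or _b are one class to them, and where a whole thing is asked for, a point or a joint stands for the part that bears it (a point fixed in the world has none). Each returns a list of dicts, best first, with "confidence" (0 to 1); they miss things now and then, are a little off and sometimes report something else, mostly with a low value. They report only what shows in the picture. A call takes as long as a camera call. They do not tell look-alikes from the thing itself.
- r.look_for(camera, target): "point" ([x, y, z] in m, in world coordinates, good to about 4 mm: the middle of the surface that is visible of it).
- r.silhouettes(camera, target): "pixels" (420x560 bool, what is visible of it).
The state is a dict: "clock": time; "q": joint angles; "qd": joint speeds; "joint_torque": joint torques, N m; "tool_pos": TCP position; "eef_rot": TCP orientation; "contact_force": force on the tool from outside, world axes, zero at the start; "moment": the same for the moment, N m; "opening": opening from 0.0 (shut) to 1.0 (fully open); "finger_force": force on a finger pad.
Only numpy, scipy, OpenCV 4.12 (cv2) and the standard library are available. Lean on these libraries where they do the work, as an engineer would, in place of code of your own. Each camera call takes 0.05 s, during which the arm holds its last target. There are 200 camera calls.

## Working session

There is one attempt and no reset: what is moved stays moved. The work goes in short steps, Python scripts to look and compute and a tool call to move; the robot and the scene stay as the last step left them, time stands still between calls to the robot, and variables do not carry over. Pictures are saved under pics/ and viewed, at most 14 in all, crops included, and the job is handed in when it is done.

Besides the shell and the picture viewer there is one more tool, called after ">>>" as a command line: name --argument value ..., lists and objects as JSON in quotes. play_rows: Moves the arm, as the interface text tells. Its arguments: {"type":"object","properties":{"translation":{"type":"array","items":{"type":"array","items":{"type":"number"}}},"delta_rot":{"type":"array","items":{"type":"array","items":{"type":"number"}}},"grip":{"type":"array","items":{"type":"number"}},"squeeze":{"type":"number"}},"required":["translation","delta_rot","grip"]}

```bash
ls; mkdir -p pics; cat > h.py <<'E'
import numpy as np, cv2
from plant import r
from scipy.spatial.transform import Rotation as R
def proj(c,p):
    K=np.array(c["intrinsics"]);Rm=np.array(c["rotation"]);e=np.array(c["eye"])
    q=(np.atleast_2d(p)-e)@Rm; q=q*[1,-1,-1]
    u=q@K.T; return u[:,:2]/u[:,2:]
def ray(c,uv,z):
    K=np.array(c["intrinsics"]);Rm=np.array(c["rotation"]);e=np.array(c["eye"])
    uv=np.atleast_2d(uv); d=np.c_[uv,np.ones(len(uv))]@np.linalg.inv(K).T
    d=(d*[1,-1,-1])@Rm.T; t=(z-e[2])/d[:,2]; return e+d*t[:,None]
E
python3 - <<'E'
from h import *
s=r.get_state(); print({k:np.round(v,3) for k,v in s.items()})
for n in ["top","side"]:
    cv2.imwrite(f"pics/{n}0.png",r.snapshot(n)); c=r.get_calibration(n); print(n,c)
    for t in ["slice","dish","wreath","candle","glass","vase_white","vase_pink","jug","secateurs"]:
        print(n,t,[(np.round(d["point"],3).tolist(),round(d["confidence"],2)) for d in r.look_for(n,t)])
print(r.get_calibration("wrist"))
E
```

```text
pics
{'clock': np.float64(0.0), 'q': array([-1.298,  0.69 , -0.195,  1.566,  0.157,  0.903, -0.215]), 'qd': array([-0.001,  0.001, -0.001,  0.001, -0.001,  0.002, -0.001]), 'joint_torque': array([-1.0000e-03, -5.2756e+01, -1.2670e+00, -1.5344e+01, -5.3000e-02,
        6.0000e-03,  0.0000e+00]), 'tool_pos': array([0.148, 0.607, 0.302]), 'eef_rot': array([ 0.119,  0.993, -0.001, -0.   ]), 'contact_force': array([ 0.545,  0.795, -0.639]), 'moment': array([0.069, 0.008, 0.069]), 'finger_force': np.float64(0.0), 'opening': np.float64(1.001)}
top {'intrinsics': array([[403.48497846,   0.        , 283.9823611 ],
       [  0.        , 403.48497846, 209.92286853],
       [  0.        ,   0.        ,   1.        ]]), 'eye': array([0.29705181, 0.11627262, 1.21898593]), 'rotation': array([ 0.05960089, -0.0694056 , -0.69538745,  0.71278811])}
top slice [([0.487, -0.297, 0.014], 0.84)]
top dish [([0.585, -0.072, 0.009], 0.86), ([0.743, -0.376, 0.006], 0.68), ([0.619, 0.399, 0.011], 0.61)]
top wreath [([0.44, 0.33, 0.027], 0.87), ([0.301, 0.575, 0.034], 0.57)]
top candle [([0.445, 0.024, 0.083], 0.
[... 678 characters left out ...]
 ([0.627, 0.398, 0.007], 0.56)]
side wreath [([0.31, 0.534, 0.031], 0.86), ([0.447, 0.301, 0.023], 0.57)]
side candle [([0.449, -0.004, 0.053], 0.97), ([0.444, 0.3, 0.022], 0.56)]
side glass [([0.59, 0.046, 0.091], 0.63)]
side vase_white [([0.693, -0.246, 0.073], 0.66)]
side vase_pink [([0.718, 0.239, 0.07], 0.85)]
side jug [([0.768, -0.016, 0.098], 0.92)]
side secateurs [([0.741, 0.142, 0.014], 0.71)]
{'intrinsics': array([[357.9903482 ,   0.        , 274.95009096],
       [  0.        , 357.9903482 , 205.59859279],
       [  0.        ,   0.        ,   1.        ]]), 'eye': array([0.07865696, 0.62482032, 0.38672629]), 'rotation': array([-0.11163376, -0.08720109,  0.61147929,  0.77847733])}
```

```bash
sed -i 's/Rm=np.array(c\["rotation"\])/Rm=R.from_quat(c["rotation"]).as_matrix()/' h.py
python3 - <<'E'
from h import *
a=cv2.imread("pics/top0.png"); cv2.imwrite("pics/top0b.png",cv2.resize(a,(784,588)))
E
```

```text
(no output)
```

View pics/top0.png

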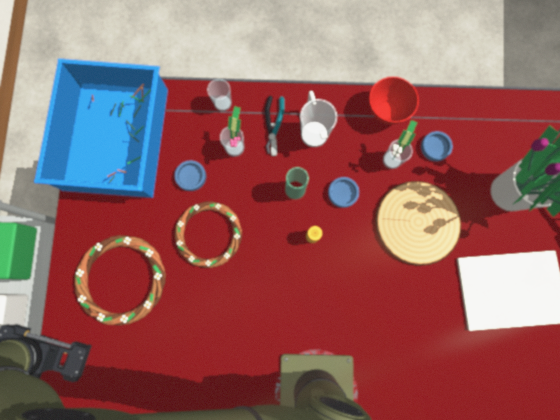

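View pics/side0.png

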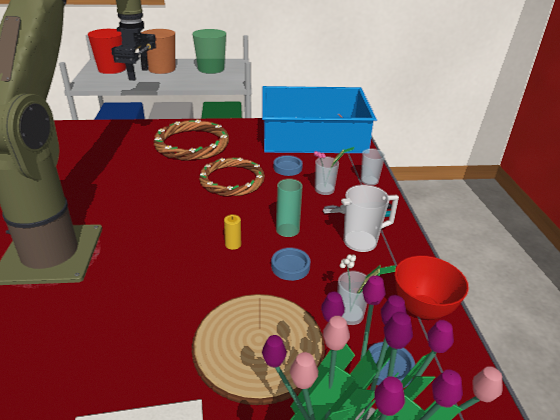

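The top view shows the slice at (418,223), the near dish at (343,192), the small wreath at (208,235), the candle at (315,234), the glass at (297,183) and the jug at (318,122). The large wreath is at (120,280), and a tulip pot stands beside the slice at around (520,185). The side view agrees and shows the tulip heads near the far right of the slice. Next I'll fit the exact positions.

```bash
cat >> h.py <<'E'
from scipy.optimize import minimize
SH={"slice":(.125,0,.018),"dish":(.046,0,.024),"wreath":(.1,0,.03),"candle":(.02,0,.08),"glass":(.031,0,.14)}
A=np.linspace(0,2*np.pi,48,endpoint=False)
def model(c,n,x,y,r_=None,z0=0):
    rr,a,b=SH[n]; rr=r_ or rr; P=[]
    for z in (a,b): P.append(np.c_[x+rr*np.cos(A),y+rr*np.sin(A),np.full(48,z+z0)])
    if n=="wreath": P=[np.c_[x+rr*np.cos(A),y+rr*np.sin(A),np.full(48,z0+.015)]]
    return cv2.convexHull((proj(c,np.vstack(P))*8).astype(np.int32))
def iou(c,m,hull):
    f=np.zeros((420*2,560*2),np.uint8); cv2.fillPoly(f,[(hull//4)],1); f=f>0
    return (f&m).sum()/(f|m).sum()
def fit(c,n,mask,p0,r_=None,z0=0):
    pts=np.argwhere(mask)[:,::-1].astype(np.int32); h=cv2.convexHull(pts)
    m=np.zeros((840,1120),np.uint8); cv2.fillPoly(m,[h*2+1],1); m=m>0
    o=minimize(lambda v:-iou(c,m,model(c,n,v[0],v[1],r_,z0)),p0,method="Nelder-Mead",options=dict(initial_simplex=np.array(p0)+[[0,0],[.02,0],[0,.02]],xatol=3e-4,fatol=1e-4))
    return o.x,-o.fun
def masks(cam,t,p,shape_tol=45):
    c=r.get_calibration(cam); u=proj(c,p)[0]; out=[]
    for d in r.silhouettes(cam,t):
        m=d["pixels"]; ce=np.argwhere(m).mean(0)[::-1]
        out.append((np.hypot(*(ce-u)),d["confidence"],m))
    return c,min(out,key=lambda o:o[0]) if out else None
E
python3 - <<'E'
from h import *
G={"slice":[.487,-.303,.018],"dish":[.585,-.072,.012],"wreath":[.445,.32,.015],"candle":[.445,.01,.05],"glass":[.593,.06,.08]}
for n,g in G.items():
    for cam in ("top","side"):
        c,o=masks(cam,n,g)
        if o is None: print(n,cam,None); continue
        z0=0
        x,s=fit(c,n,o[2],g[:2]); print(n,cam,round(o[0]),round(o[1],2),np.round(x,4),round(s,3))
        if n=="wreath":
            for rr in (.12,.14): print(rr,fit(c,n,o[2],g[:2],rr))
# tulips: top rays at several z and side heads
ct=r.get_calibration("top");cs=r.get_calibration("side")
for z in (.0,.2,.3,.4): print(z,"top",ray(ct,[[492,185],[540,145],[495,200]],z).round(2).tolist(),"side",ray(cs,[[275,350],[303,370],[374,290]],z).round(2).tolist())
E
```

```text
slice top 2 0.75 [ 0.4916 -0.3065] 0.964
slice side 7 0.73 [ 0.4964 -0.3073] 0.979
dish top 2 0.67 [ 0.5809 -0.0792] 0.928
dish side 2 0.87 [ 0.5869 -0.0776] 0.92
wreath top 4 0.97 [0.4407 0.327 ] 0.965
0.12 (array([0.46131739, 0.32455068]), np.float64(0.6776970541401274))
0.14 (array([0.48082283, 0.32648827]), np.float64(0.5027687536916716))
wreath side 55 0.92 [0.445 0.32 ] 0.0
0.12 (array([0.445, 0.32 ]), np.float64(0.0))
0.14 (array([0.30878955, 0.5805705 ]), np.float64(0.8886993175431553))
candle top 1 0.52 [0.4431 0.0122] 0.792
candle side 2 0.69 [0.4495 0.0128] 0.91
glass top 4 0.74 [0.586  0.0701] 0.897
glass side 1 0.85 [0.5944 0.0672] 0.966
0.0 top [[0.62, -0.55, 0.0], [0.76, -0.71, 0.0], [0.57, -0.55, 0.0]] side [[0.53, -0.32, 0.0], [0.58, -0.36, 0.0], [0.77, -0.16, 0.0]]
0.2 top [[0.57, -0.44, 0.2], [0.68, -0.58, 0.2], [0.53, -0.44, 0.2]] side [[0.51, -0.47, 0.2], [0.55, -0.51, 0.2], [0.69, -0.36, 0.2]]
0.3 top [[0.54, -0.38, 0.3], [0.64, -0.51, 0.3], [0.5, -0.39, 0.3]] side [[0.5, -0.55, 0.3], [0.53, -0.58, 0.3], [0.65, -0.46, 0.3]]
0.4 top [[0.51, -0.33, 0.4], [0.6, -0.44, 0.4], [0.48, -0.33, 0.4]] side [[0.5, -0.63, 0.4], [0.52, -0.65, 0.4], [0.61, -0.56, 0.4]]
```

Both cameras agree to within a few mm. The smaller wreath fits r=100 mm with an IoU of 0.965. I'll go above the dish with tool yaw 0 (tool y = world x).

>>> play_rows --translation '[[0,0,0],[0,0,0],[0,0,0],[0,0,0],[0,0,0],[0,0,0],[0,0,0],[0,0,0],[0,0,0]]' --delta_rot '[[0,0,9],[0,0,9],[0,0,9],[0,0,9],[0,0,9],[0,0,9],[0,0,9],[0,0,9],[0,0,4.3]]' --grip '[1,1,1,1,1,1,1,1,1]' --squeeze 40

```text
clock: 2.62
tool_pos: [0.1476, 0.6073, 0.3027]
eef_rot: [0.708, 0.706, 0.0, -0.0]
contact_force: [-0.7, -0.9, 0.1]
opening: 0.999
finger_force: 0.0
```

>>> play_rows --translation '[[-0.045,0.05,0],[-0.045,0.05,0],[-0.045,0.05,0],[-0.045,0.05,0],[-0.045,0.05,0],[-0.045,0.05,0],[-0.05,0.012,0],[-0.05,0.012,0],[-0.05,0.012,0],[-0.05,0.012,0],[-0.05,0.012,0],[-0.05,0.012,0],[-0.05,0.012,0],[-0.05,0.01,0],[0,0,0],[0,0,0]]' --delta_rot '[[0,0,0],[0,0,0],[0,0,0],[0,0,0],[0,0,0],[0,0,0],[0,0,0],[0,0,0],[0,0,0],[0,0,0],[0,0,0],[0,0,0],[0,0,0],[0,0,0],[0,0,0],[0,0,0]]' --grip '[1,1,1,1,1,1,1,1,0,0,0,0,0,0,0,0]'

```text
clock: 4.62
tool_pos: [0.5207, -0.0428, 0.3027]
eef_rot: [0.707, 0.707, 0.0, -0.0]
contact_force: [0.4, 0.3, -0.3]
opening: 0.499
finger_force: 0.0
```

```bash
cat >> h.py <<'E'
def st():
    s=r.get_state(); T=R.from_quat(s["eef_rot"]).as_matrix()
    print("t",round(float(s["clock"]),2),"tcp",np.round(s["tool_pos"],4),"yaw",round(float(np.degrees(np.arctan2(T[1,1],T[0,1]))),2),"z",np.round(T[:,2],3),"F",np.round(s["contact_force"],1),"op",round(float(s["opening"]),3),"ff",round(float(s["finger_force"]),1),"q",np.round(s["q"],2)); return s
E
python3 - <<'E'
from h import *
st(); cv2.imwrite("pics/w1.png",r.snapshot("wrist"))
G={"dish":[.584,-.078,.012],"candle":[.445,.01,.05],"glass":[.593,.06,.08]}
for n,g in G.items():
    c,o=masks("wrist",n,g)
    if o: x,s=fit(c,n,o[2],g[:2]); print(n,o[0],x.round(4),s)
E
```

```text
t 4.62 tcp [ 0.5207 -0.0428  0.3027] yaw 0.04 z [-0.     0.001 -1.   ] F [ 0.4  0.3 -0.3] op 0.499 ff 0.0 q [-0.05  0.55  0.07  1.88 -0.06  0.71  0.06]
dish 1.8067885854043164 [ 0.5841 -0.077 ] 0.9822377910570781
candle 7.955649353547585 [0.4461 0.0161] 0.9715605749486653
glass 25.175450467252617 [0.5911 0.0728] 0.977741554718678
```

View pics/w1.png

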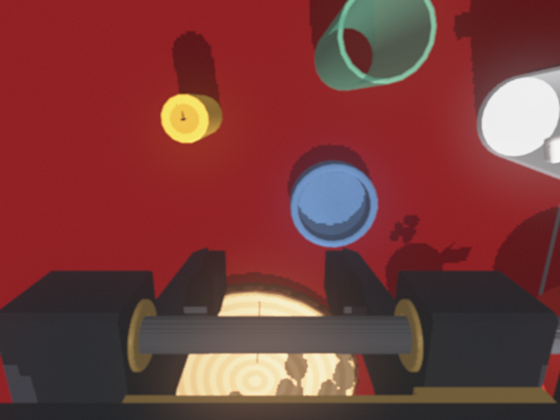

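The wrist view shows the dish at about (334,204), the candle at (190,117) and the slice at (255,370). The dish fits at (0.584,-0.077). Now I'll descend on its near wall.

>>> play_rows --translation '[[-0.0171,0.0107,0.02],[-0.0171,0.0107,0.03],[0,0,0.03],[0,0,0.03],[0,0,0.03],[0,0,0.03],[0,0,0.02],[0,0,0.02],[0,0,0.01],[0,0,0.007],[0,0,0]]' --delta_rot '[[0,0,0],[0,0,0],[0,0,0],[0,0,0],[0,0,0],[0,0,0],[0,0,0],[0,0,0],[0,0,0],[0,0,0],[0,0,0]]' --grip '[-0.2,-0.2,-0.2,-0.2,-0.2,-0.2,-0.2,-0.2,-0.2,-0.2,-0.2]'

```text
clock: 6.2
tool_pos: [0.5423, -0.0774, 0.0757]
eef_rot: [0.707, 0.707, 0.0, -0.0]
contact_force: [0.0, -0.3, -0.1]
opening: 0.397
finger_force: 0.0
```

>>> play_rows --translation '[[0,0,0],[0,0,0],[0,0,0],[0,0,0],[0,0,0],[0,0,0]]' --delta_rot '[[0,0,0],[0,0,0],[0,0,0],[0,0,0],[0,0,0],[0,0,0]]' --grip '[-1,-1,-1,-1,-1,-1]'

```text
clock: 6.95
tool_pos: [0.5422, -0.0775, 0.0761]
eef_rot: [0.707, 0.707, 0.0, -0.0]
contact_force: [-0.8, 1.0, 6.6]
opening: 0.097
finger_force: 39.3
```

```bash
python3 - <<'E'
from h import *
st()
E
```

```text
t 6.95 tcp [ 0.5422 -0.0775  0.0761] yaw 0.02 z [ 0.  0. -1.] F [-0.8  1.   6.6] op 0.097 ff 39.3 q [ 0.04  0.96  0.02  1.94 -0.08  0.25  0.13]
```

>>> play_rows --translation '[[0,0,-0.01],[0,0,-0.02],[0,0,-0.025],[0,0,-0.025],[-0.0115,-0.0045,0],[-0.025,-0.01,0],[-0.03,-0.012,0],[-0.03,-0.012,0],[-0.03,-0.012,0],[-0.03,-0.012,0],[-0.03,-0.012,0],[-0.025,-0.01,0],[-0.018,-0.0055,0],[0,0,0],[0,0,0]]' --delta_rot '[[0,0,0],[0,0,0],[0,0,0],[0,0,0],[0,0,0],[0,0,0],[0,0,0],[0,0,0],[0,0,0],[0,0,0],[0,0,0],[0,0,0],[0,0,0],[0,0,0],[0,0,0]]' --grip '[-1,-1,-1,-1,-1,-1,-1,-1,-1,-1,-1,-1,-1,-1,-1]'

```text
clock: 8.82
tool_pos: [0.4527, -0.3058, 0.1555]
eef_rot: [0.706, 0.708, 0.001, -0.0]
contact_force: [0.2, 0.5, -1.8]
opening: 0.099
finger_force: 39.8
```

```bash
python3 - <<'E'
from h import *
st(); cv2.imwrite("pics/w2.png",r.snapshot("wrist"))
g=[.494,-.307,.018]
c,o=masks("wrist","slice",g)
if o: x,s=fit(c,"slice",o[2],g[:2]); print(o[0],x.round(4),s)
u=proj(c,np.c_[.494+.125*np.cos(A),-.307+.125*np.sin(A),np.full(48,.018)]).astype(int)
im=cv2.imread("pics/w2.png"); cv2.polylines(im,[u],True,(255,0,255)); cv2.imwrite("pics/w2.png",im)
E
```

```text
t 8.82 tcp [ 0.4527 -0.3058  0.1555] yaw 0.11 z [ 0.     0.001 -1.   ] F [ 0.2  0.5 -1.8] op 0.099 ff 39.8 q [ 0.53  0.81 -0.03  1.92  0.06  0.41  0.46]
86.39980723006002 [ 0.4957 -0.2997] 0.9638074464847317
```

View pics/w2.png

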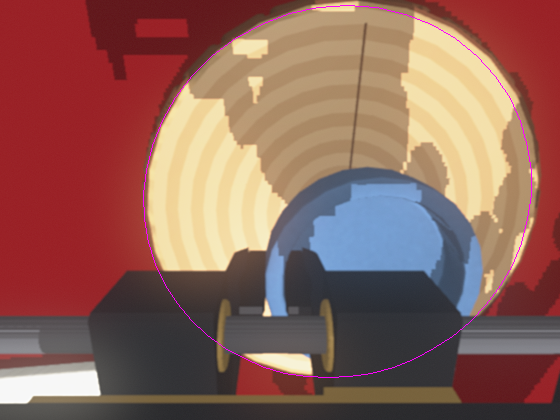

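The wrist view shows the dish gripped by its wall. The predicted slice circle agrees to about 2 mm, with the right edge at 537 against 532 px. Lowering it now.

>>> play_rows --translation '[[0,0.0015,0.02],[0,0,0.02],[0,0,0.01],[0,0,0.006],[0,0,0.004],[0,0,0.002],[0,0,0]]' --delta_rot '[[0,0,0],[0,0,0],[0,0,0],[0,0,0],[0,0,0],[0,0,0],[0,0,0]]' --grip '[-1,-1,-1,-1,-1,-1,-1]'

```text
clock: 9.8
tool_pos: [0.4539, -0.3073, 0.0941]
eef_rot: [0.707, 0.707, 0.0, 0.0]
contact_force: [-0.2, -0.4, -0.5]
opening: 0.096
finger_force: 39.7
```

>>> play_rows --translation '[[0,0,0],[0,0,0],[0,0,0],[0,0,-0.01],[0,0,-0.03],[0,0,-0.04],[0,0,-0.04],[0,0,-0.04],[0,0,0]]' --delta_rot '[[0,0,0],[0,0,0],[0,0,0],[0,0,0],[0,0,0],[0,0,0],[0,0,0],[0,0,0],[0,0,0]]' --grip '[-0.4,-0.4,-0.4,-0.4,-0.4,-0.4,-0.4,-0.4,-0.4]'

```text
clock: 10.92
tool_pos: [0.4551, -0.3081, 0.2572]
eef_rot: [0.707, 0.707, 0.001, 0.003]
contact_force: [1.1, 0.5, -0.5]
opening: 0.301
finger_force: 0.0
```

```bash
python3 - <<'E'
from h import *
st(); r.snapshot("wrist")
g=[.496,-.306,.018]
for n,z0 in (("slice",0),("dish",.018)):
    c,o=masks("wrist",n,g)
    if o: x,s=fit(c,n,o[2],g[:2],z0=z0); print(n,"wrist",o[0],x.round(4),s)
for cam in ("top","side"):
    r.snapshot(cam); c,o=masks(cam,"dish",g)
    if o: x,s=fit(c,"dish",o[2],g[:2],z0=.018); print("dish",cam,o[0],x.round(4),s)
E
```

```text
t 10.93 tcp [ 0.4551 -0.3081  0.2572] yaw 0.0 z [ 0.006 -0.004 -1.   ] F [ 1.1  0.5 -0.5] op 0.301 ff 0.0 q [ 0.54  0.65 -0.04  1.85  0.04  0.63  0.47]
slice wrist 31.59529879177413 [ 0.4934 -0.3   ] 0.9704871355767842
dish wrist 2.87867085257837 [ 0.4933 -0.3066] 0.9761814540139663
dish top 2.5181683934982613 [ 0.4939 -0.3116] 0.899643705463183
dish side 5.7507478505506775 [ 0.4972 -0.3075] 0.8364210237409084
```

>>> play_rows --translation '[[0.02,-0.003,-0.01],[0.04,-0.003,-0.01],[0.045,-0.003,-0.01],[0.045,-0.003,-0.01],[0.045,-0.003,0],[0.045,-0.003,0],[0.045,-0.003,0],[0.045,-0.003,0],[0.045,-0.003,0],[0.045,-0.003,0],[0.045,-0.01,0],[0.045,-0.015,0],[0.045,-0.015,0],[0.045,-0.015,0],[0.035,-0.013,0],[0,0,0],[0,0,0]]' --delta_rot '[[0,0,0],[0,0,0],[0,0,0],[0,0,0],[0,0,0],[0,0,0],[0,0,0],[0,0,0],[0,0,0],[0,0,0],[0,0,0],[0,0,0],[0,0,0],[0,0,0],[0,0,0],[0,0,0],[0,0,0]]' --grip '[0,0,0,0,0,0,0,0,0,0.5,0.5,0.5,0.5,0.5,0.5,0.5,0.5]'

```text
clock: 13.4
tool_pos: [0.3548, 0.3271, 0.2938]
eef_rot: [0.707, 0.707, -0.0, 0.0]
contact_force: [0.7, 0.0, 0.1]
opening: 0.746
finger_force: 0.0
```

```bash
python3 - <<'E'
from h import *
st(); im=r.snapshot("wrist").copy()
g=[.444,.3265,.015]
c,o=masks("wrist","wreath",g)
if o:
    x,s=fit(c,"wreath",o[2],g[:2]); print("wrist",o[0],x.round(4),s)
    for rr in (.1,.074):
        cv2.polylines(im,[proj(c,np.c_[x[0]+rr*np.cos(A),x[1]+rr*np.sin(A),np.full(48,.015)]).astype(int)],True,(255,0,255))
cv2.imwrite("pics/w3.png",im)
E
```

```text
t 13.4 tcp [0.3548 0.3271 0.2938] yaw 0.04 z [-0.001 -0.001 -1.   ] F [0.7 0.  0.1] op 0.746 ff 0.0 q [-0.89  0.52  0.08  2.   -0.07  0.62 -0.77]
wrist 14.520823148603755 [0.4465 0.3276] 0.9824967524897579
```

View pics/w3.png

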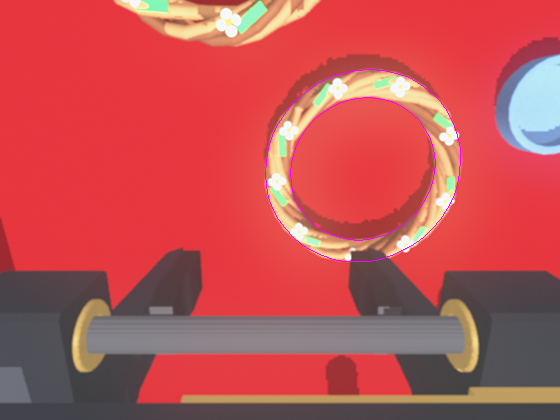

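The magenta circles lie on the small wreath (centre about (363,165)), and its centre is at (0.4465, 0.3276). Pinching the near bundle.

>>> play_rows --translation '[[0.0005,0.0047,0.02],[0,0,0.03],[0,0,0.03],[0,0,0.03],[0,0,0.03],[0,0,0.03],[0,0,0.02],[0,0,0.02],[0,0,0.01],[0,0,0.005],[0,0,0]]' --delta_rot '[[0,0,0],[0,0,0],[0,0,0],[0,0,0],[0,0,0],[0,0,0],[0,0,0],[0,0,0],[0,0,0],[0,0,0],[0,0,0]]' --grip '[0.3,0.3,0.3,0.3,0.3,0.3,0.3,0.3,0.3,0.3,0.3]'

```text
clock: 14.88
tool_pos: [0.3605, 0.3282, 0.0689]
eef_rot: [0.707, 0.707, 0.0, 0.0]
contact_force: [-0.2, 0.0, 0.1]
opening: 0.653
finger_force: 0.0
```

>>> play_rows --translation '[[0,0,0],[0,0,0],[0,0,0],[0,0,0],[0,0,0],[0,0,0],[0,0,0]]' --delta_rot '[[0,0,0],[0,0,0],[0,0,0],[0,0,0],[0,0,0],[0,0,0],[0,0,0]]' --grip '[-1,-1,-1,-1,-1,-1,-1]' --squeeze 50

```text
clock: 15.75
tool_pos: [0.36, 0.3284, 0.069]
eef_rot: [0.707, 0.707, -0.0, -0.0]
contact_force: [-2.1, 0.8, 6.1]
opening: 0.301
finger_force: 49.3
```

>>> play_rows --translation '[[0,0,-0.01],[0,0,-0.02],[0,0,-0.03],[0,0,-0.03],[0,0,-0.03],[0,0,-0.03],[0,0,-0.03],[0,0,-0.03],[0,0,-0.02],[0,0,0],[0,0,0]]' --delta_rot '[[0,0,0],[0,0,0],[0,0,0],[0,0,0],[0,0,0],[0,0,0],[0,0,0],[0,0,0],[0,0,0],[0,0,0],[0,0,0]]' --grip '[-1,-1,-1,-1,-1,-1,-1,-1,-1,-1,-1]'

```text
clock: 17.12
tool_pos: [0.3599, 0.3278, 0.2981]
eef_rot: [0.707, 0.707, -0.001, 0.0]
contact_force: [-0.4, 0.2, -1.5]
opening: 0.297
finger_force: 49.3
```

```bash
python3 - <<'E'
from h import *
s=st(); im=r.snapshot("wrist").copy(); c=r.get_calibration("wrist")
p=s["tool_pos"]
for rr in (.1,.074):
    cv2.polylines(im,[proj(c,np.c_[p[0]+.087+rr*np.cos(A),p[1]+rr*np.sin(A),np.full(48,p[2]-.068+.015)]).astype(int)],True,(255,0,255))
cv2.imwrite("pics/w4.png",im)
E
```

```text
t 17.12 tcp [0.3599 0.3278 0.2981] yaw 0.01 z [-0.001 -0.001 -1.   ] F [-0.4  0.2 -1.5] op 0.297 ff 49.3 q [-0.89  0.52  0.08  1.99 -0.07  0.64 -0.76]
```

View pics/w4.png

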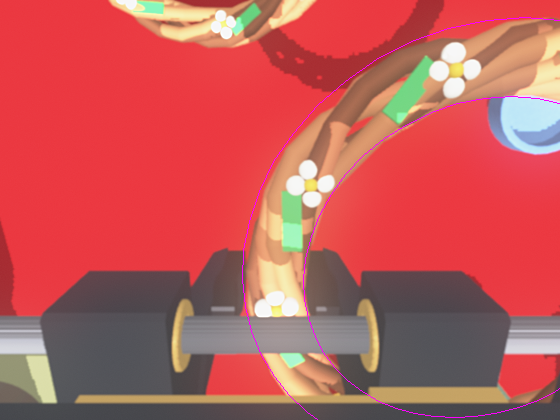

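The held wreath is level and matches the predicted outline (near bundle at about (280,260)). Carrying it over the slice.

>>> play_rows --translation '[[-0.015,0.01,0],[-0.03,0.015,0],[-0.04,0.02,0],[-0.04,0.02,0],[-0.04,0.015,0],[-0.04,0.01,0],[-0.04,0,0],[-0.04,0,0],[-0.04,0,0],[-0.04,0,0],[-0.04,0,0],[-0.04,-0.005,0],[-0.04,-0.01,0],[-0.04,-0.01,0],[-0.04,-0.01,0],[-0.035,-0.005,0],[-0.025,-0.002,0],[-0.02,0,0],[0,0,0],[0,0,0]]' --delta_rot '[[0,0,0],[0,0,0],[0,0,0],[0,0,0],[0,0,0],[0,0,0],[0,0,0],[0,0,0],[0,0,0],[0,0,0],[0,0,0],[0,0,0],[0,0,0],[0,0,0],[0,0,0],[0,0,0],[0,0,0],[0,0,0],[0,0,0],[0,0,0]]' --grip '[-1,-1,-1,-1,-1,-1,-1,-1,-1,-1,-1,-1,-1,-1,-1,-1,-1,-1,-1,-1]'

```text
clock: 19.68
tool_pos: [0.4087, -0.3153, 0.2983]
eef_rot: [0.706, 0.708, 0.0, -0.001]
contact_force: [0.6, 0.3, -1.9]
opening: 0.3
finger_force: 49.3
```

```bash
python3 - <<'E'
from h import *
s=st(); im=r.snapshot("wrist").copy(); c=r.get_calibration("wrist")
g=[.495,-.307,.03]
c,o=masks("wrist","dish",g)
if o: x,q=fit(c,"dish",o[2],g[:2],z0=.018); print("dish",o[0],x.round(4),q)
c,o=masks("wrist","wreath",[.495,-.307,.24])
if o:
    z0=s["tool_pos"][2]-.068
    x,q=fit(c,"wreath",o[2],[s["tool_pos"][0]+.087,s["tool_pos"][1]],z0=z0); print("wreath",o[0],x.round(4),q)
E
```

```text
t 19.68 tcp [ 0.4087 -0.3153  0.2983] yaw 0.11 z [-0.001  0.002 -1.   ] F [ 0.6  0.3 -1.9] op 0.3 ff 49.3 q [ 0.59  0.55 -0.03  1.9   0.02  0.69  0.55]
dish 18.53291646581083 [ 0.4981 -0.3105] 0.7851004804113946
wreath 132.50255079945467 [ 0.4976 -0.3159] 0.9389818360148632
```

>>> play_rows --translation '[[0.009,-0.0007,0.02],[0,0,0.03],[0,0,0.03],[0,0,0.03],[0,0,0.03],[0,0,0.03],[0,0,0.02],[0,0,0]]' --delta_rot '[[0,0,0],[0,0,0],[0,0,0],[0,0,0],[0,0,0],[0,0,0],[0,0,0],[0,0,0]]' --grip '[-1,-1,-1,-1,-1,-1,-1,-1]'

```text
clock: 20.82
tool_pos: [0.4076, -0.3066, 0.1077]
eef_rot: [0.707, 0.708, -0.0, -0.001]
contact_force: [0.8, -1.0, -1.8]
opening: 0.295
finger_force: 49.3
```

```bash
python3 - <<'E'
from h import *
st(); cv2.imwrite("pics/s5.png",cv2.resize(r.snapshot("side")[250:420,150:400],(750,510)))
E
```

```text
t 20.82 tcp [ 0.4076 -0.3066  0.1077] yaw 0.09 z [-0.002  0.002 -1.   ] F [ 0.8 -1.  -1.8] op 0.295 ff 49.3 q [ 0.56  0.88 -0.01  2.04  0.04  0.22  0.51]
```

View pics/s5.png

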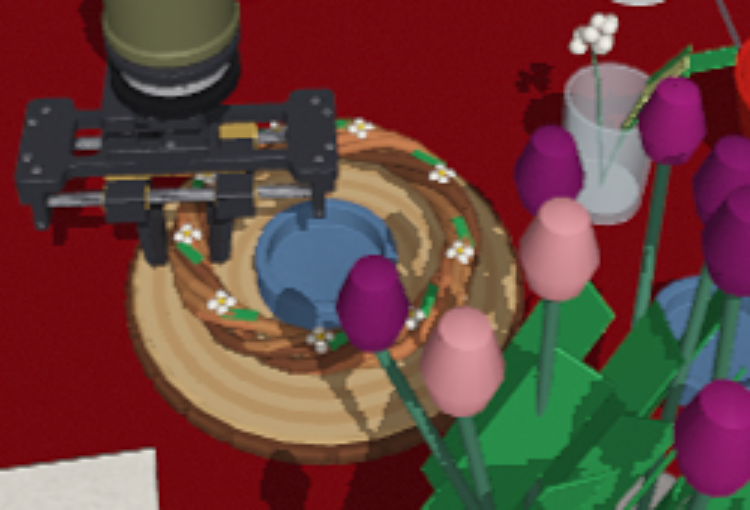

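The wreath hangs level around the dish (crop centre about (325,250)). Final lowering and a small release.

>>> play_rows --translation '[[0,0.0005,0.008],[0,0,0.006],[0,0,0.004],[0,0,0.0025],[0,0,0],[0,0,0]]' --delta_rot '[[0,0,0],[0,0,0],[0,0,0],[0,0,0],[0,0,0],[0,0,0]]' --grip '[-1,-1,-1,-1,-1,-1]'

```text
clock: 21.62
tool_pos: [0.4083, -0.3077, 0.0883]
eef_rot: [0.707, 0.707, 0.0, 0.0]
contact_force: [-0.3, -0.6, -1.8]
opening: 0.298
finger_force: 49.3
```

>>> play_rows --translation '[[0,0,0],[0,0,0],[0,0,0],[0,0,-0.01],[0,0,-0.02],[0,0,-0.04],[0,0,-0.04],[0,0,-0.04],[0,0,-0.04],[0,0,0]]' --delta_rot '[[0,0,0],[0,0,0],[0,0,0],[0,0,0],[0,0,0],[0,0,0],[0,0,0],[0,0,0],[0,0,0],[0,0,0]]' --grip '[-0.25,-0.25,-0.25,-0.25,-0.25,-0.25,-0.25,-0.25,-0.25,-0.25]'

```text
clock: 22.88
tool_pos: [0.4093, -0.3085, 0.2814]
eef_rot: [0.707, 0.707, 0.001, 0.003]
contact_force: [0.4, -0.2, -0.8]
opening: 0.373
finger_force: 0.0
```

```bash
python3 - <<'E'
from h import *
s=st(); im=r.snapshot("wrist").copy()
g=[.495,-.307,.04]
for n in ("dish","wreath"):
    c,o=masks("wrist",n,g)
    if o: x,q=fit(c,n,o[2],g[:2],z0=.018); print(n,o[0],x.round(4),q)
for rr,z in ((.1,.033),(.074,.033),(.046,.042),(.125,.018)):
    cv2.polylines(im,[proj(c,np.c_[.495+rr*np.cos(A),-.307+rr*np.sin(A),np.full(48,z)]).astype(int)],True,(255,0,255))
cv2.imwrite("pics/w6.png",im)
E
```

```text
t 22.88 tcp [ 0.4093 -0.3085  0.2814] yaw 0.0 z [ 0.006 -0.004 -1.   ] F [ 0.4 -0.2 -0.8] op 0.373 ff 0.0 q [ 0.57  0.57 -0.03  1.94  0.03  0.63  0.53]
dish 3.3465105749843254 [ 0.4951 -0.3082] 0.9729288574068371
wreath 20.323512215010908 [ 0.4947 -0.3062] 0.9847313681711556
```

View pics/w6.png

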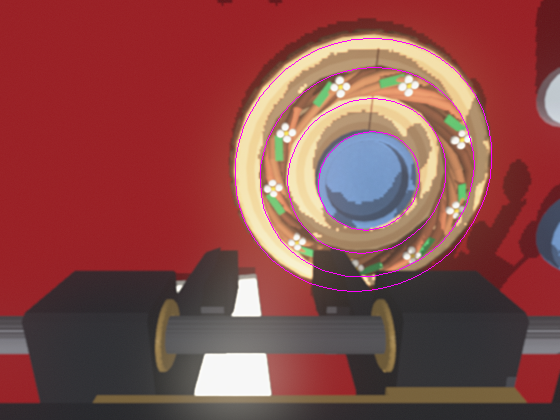

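Everything sits concentric: the dish is at (370,180) px, and the wreath and slice match the overlays. Next the candle, with a look from nearby.

>>> play_rows --translation '[[0.02,0.001,0],[0.04,0.001,0],[0.045,0.002,0],[0.045,0.002,0],[0.045,0.002,0],[0.04,0.002,0],[0.03,0.001,0],[0.014,0,0],[0,0,0],[0,0,0]]' --delta_rot '[[0,0,0],[0,0,0],[0,0,0],[0,0,0],[0,0,0],[0,0,0],[0,0,0],[0,0,0],[0,0,0],[0,0,0]]' --grip '[0,0,0.7,0.7,0.7,0.7,0.7,0.7,0.7,0.7]' --squeeze 20

```text
clock: 24.28
tool_pos: [0.4189, -0.0298, 0.2781]
eef_rot: [0.708, 0.707, -0.0, 0.0]
contact_force: [-0.3, 0.0, 0.4]
opening: 0.852
finger_force: 0.0
```

```bash
python3 - <<'E'
from h import *
s=st(); im=r.snapshot("wrist").copy()
for n,g in {"candle":[.446,.0145,.05],"glass":[.591,.07,.08]}.items():
    c,o=masks("wrist",n,g)
    if o: x,q=fit(c,n,o[2],g[:2]); print(n,o[0],x.round(4),q, "edge",np.argwhere(o[2]).min(0),np.argwhere(o[2]).max(0))
E
```

```text
t 24.27 tcp [ 0.4189 -0.0298  0.2781] yaw -0.08 z [-0.001 -0.001 -1.   ] F [-0.3  0.   0.4] op 0.852 ff 0.0 q [-0.06  0.48  0.03  2.19 -0.03  0.47 -0.  ]
candle 2.2072246361905488 [0.4468 0.0154] 0.9490604974475942 edge [109 282] [161 334]
glass 7.190452980525796 [0.5935 0.0714] 0.991870839183008 edge [  0 425] [103 559]
```

>>> play_rows --translation '[[0.0225,0.014,0.01],[0.0228,0.014,0.02],[0,0,0.03],[0,0,0.03],[0,0,0.03],[0,0,0.025],[0,0,0.015],[0,0,0.011],[0,0,0]]' --delta_rot '[[0,0,0],[0,0,0],[0,0,0],[0,0,0],[0,0,0],[0,0,0],[0,0,0],[0,0,0],[0,0,0]]' --grip '[0.7,0.7,0.7,0.7,0.7,0.7,0.7,0.7,0.7]'

```text
clock: 25.55
tool_pos: [0.4471, 0.0165, 0.1069]
eef_rot: [0.707, 0.707, -0.0, -0.0]
contact_force: [0.1, -0.3, 0.0]
opening: 0.849
finger_force: 0.0
```

>>> play_rows --translation '[[0,0,0],[0,0,0],[0,0,0],[0,0,0],[0,0,0],[0,0,0]]' --delta_rot '[[0,0,0],[0,0,0],[0,0,0],[0,0,0],[0,0,0],[0,0,0]]' --grip '[-1,-1,-1,-1,-1,-1]'

```text
clock: 26.3
tool_pos: [0.4471, 0.0166, 0.1074]
eef_rot: [0.707, 0.707, 0.0, 0.0]
contact_force: [-0.8, 0.5, 4.9]
opening: 0.45
finger_force: 20.0
```

>>> play_rows --translation '[[0,0,-0.01],[0,0,-0.02],[0,0,-0.03],[0,0,-0.03],[0,0,-0.03],[0,0,-0.02],[0,0,0],[0,0,0]]' --delta_rot '[[0,0,0],[0,0,0],[0,0,0],[0,0,0],[0,0,0],[0,0,0],[0,0,0],[0,0,0]]' --grip '[-1,-1,-1,-1,-1,-1,-1,-1]'

```text
clock: 27.3
tool_pos: [0.4467, 0.0166, 0.2468]
eef_rot: [0.707, 0.707, -0.0, -0.0]
contact_force: [-0.2, 0.7, -0.3]
opening: 0.45
finger_force: 20.0
```

>>> play_rows --translation '[[-0.015,0.002,0],[-0.03,0.004,0],[-0.04,0.006,0],[-0.04,0.006,0],[-0.04,0.006,0],[-0.04,0.006,0],[-0.04,0.006,0],[-0.035,0.006,0],[-0.025,0.004,0],[-0.0186,0.0023,0],[0,0,0],[0,0,0]]' --delta_rot '[[0,0,0],[0,0,0],[0,0,0],[0,0,0],[0,0,0],[0,0,0],[0,0,0],[0,0,0],[0,0,0],[0,0,0],[0,0,0],[0,0,0]]' --grip '[-1,-1,-1,-1,-1,-1,-1,-1,-1,-1,-1,-1]'

```text
clock: 28.8
tool_pos: [0.4954, -0.3057, 0.2468]
eef_rot: [0.707, 0.708, 0.0, -0.001]
contact_force: [0.3, 0.2, -0.9]
opening: 0.447
finger_force: 20.0
```

```bash
python3 - <<'E'
from h import *
s=st(); im=r.snapshot("wrist").copy(); p=s["tool_pos"]
for n,g,z0 in (("dish",[.495,-.308,.03],.018),("wreath",[.495,-.307,.03],.018),("candle",[p[0],p[1],.18],p[2]-.107)):
    c,o=masks("wrist",n,g)
    if o: x,q=fit(c,n,o[2],g[:2],z0=z0); print(n,o[0],x.round(4),q)
E
```

```text
t 28.8 tcp [ 0.4954 -0.3057  0.2468] yaw 0.09 z [-0.001  0.002 -1.   ] F [ 0.3  0.2 -0.9] op 0.447 ff 20.0 q [ 0.5   0.7  -0.04  1.76  0.04  0.68  0.44]
dish 10.398749942687786 [ 0.4967 -0.3085] 0.9135510953692771
wreath 40.924505152261546 [ 0.4971 -0.3076] 0.8933643689297446
candle 7.110782069409366 [ 0.4966 -0.3068] 0.9438549556226388
```

>>> play_rows --translation '[[-0.0013,0,0.015],[0,0,0.025],[0,0,0.025],[0,0,0.02],[0,0,0.014],[0,0,0.008],[0,0,0.005],[0,0,0.003],[0,0,0],[0,0,0]]' --delta_rot '[[0,0,0],[0,0,0],[0,0,0],[0,0,0],[0,0,0],[0,0,0],[0,0,0],[0,0,0],[0,0,0],[0,0,0]]' --grip '[-1,-1,-1,-1,-1,-1,-1,-1,-1,-1]'

```text
clock: 30.25
tool_pos: [0.4957, -0.3084, 0.1326]
eef_rot: [0.707, 0.707, 0.0, 0.0]
contact_force: [-0.1, -0.0, -0.9]
opening: 0.45
finger_force: 20.0
```

```bash
python3 - <<'E'
from h import *
st(); cv2.imwrite("pics/s7.png",cv2.resize(r.snapshot("side")[230:400,170:420],(750,510)))
E
```

```text
t 30.25 tcp [ 0.4957 -0.3084  0.1326] yaw 0.02 z [ 0.001 -0.    -1.   ] F [-0.1 -0.  -0.9] op 0.45 ff 20.0 q [ 0.5   0.88 -0.03  1.82  0.06  0.44  0.42]
```

View pics/s7.png

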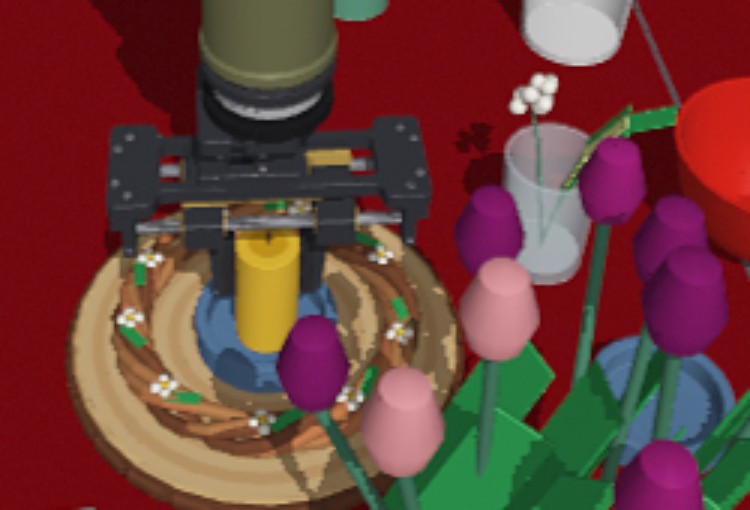

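The candle stands centred in the dish (crop about (268,290)), about 1 mm above the floor. Lower, release and lift.

>>> play_rows --translation '[[0,0,0.001],[0,0,0],[0,0,0],[0,0,0],[0,0,0],[0,0,0],[0,0,-0.015],[0,0,-0.03],[0,0,-0.04],[0,0,-0.04],[0,0,-0.04],[0,0,0]]' --delta_rot '[[0,0,0],[0,0,0],[0,0,0],[0,0,0],[0,0,0],[0,0,0],[0,0,0],[0,0,0],[0,0,0],[0,0,0],[0,0,0],[0,0,0]]' --grip '[-1,-1,0.3,0.3,0.3,0.3,0.3,0.3,0.3,0.3,0.3,0.3]'

```text
clock: 31.8
tool_pos: [0.497, -0.3092, 0.3004]
eef_rot: [0.707, 0.707, 0.001, 0.004]
contact_force: [0.9, -0.3, -0.0]
opening: 0.649
finger_force: 0.0
```

>>> play_rows --translation '[[0.02,0,-0.01],[0.04,0,-0.01],[0.045,0.002,-0.01],[0.045,0.005,0],[0.045,0.005,0],[0.045,0.005,0],[0.04,0.005,0],[0.03,0.005,0],[0.01,0.005,0],[0,0,0],[0,0,0]]' --delta_rot '[[0,0,0],[0,0,0],[0,0,0],[0,0,0],[0,0,0],[0,0,0],[0,0,0],[0,0,0],[0,0,0],[0,0,0],[0,0,0]]' --grip '[1,1,1,1,1,1,1,1,1,1,1]' --squeeze 30

```text
clock: 33.17
tool_pos: [0.527, 0.0102, 0.326]
eef_rot: [0.708, 0.706, -0.001, 0.0]
contact_force: [0.3, -0.1, 0.3]
opening: 1.0
finger_force: 0.0
```

```bash
python3 - <<'E'
from h import *
s=st(); r.snapshot("wrist"); r.snapshot("top"); r.snapshot("side")
for cam,n,g,z0 in (("wrist","glass",[.593,.0714,.08],0),("top","candle",[.495,-.308,.07],.024),("top","dish",[.495,-.308,.03],.018),("side","candle",[.495,-.308,.07],.024),("side","glass",[.593,.071,.08],0)):
    c,o=masks(cam,n,g)
    if o: x,q=fit(c,n,o[2],g[:2],z0=z0); print(cam,n,o[0],x.round(4),q,"edge",np.argwhere(o[2]).min(0),np.argwhere(o[2]).max(0))
E
```

```text
t 33.17 tcp [0.527  0.0102 0.326 ] yaw -0.11 z [-0.001 -0.001 -1.   ] F [ 0.3 -0.1  0.3] op 1.0 ff 0.0 q [-0.1   0.53 -0.02  1.84  0.01  0.78 -0.12]
wrist glass 12.555403317923902 [0.5918 0.0716] 0.9706547125743992 edge [ 72 306] [157 403]
top candle 1.2017034820054493 [ 0.4939 -0.314 ] 0.7931873479318735 edge [210 418] [227 436]
top dish 5.906906071796441 [ 0.4904 -0.3102] 0.5710893440189967 edge [206 416] [237 436]
side candle 1.8702138105566941 [ 0.4981 -0.31  ] 0.8572225320691579 edge [304 249] [347 269]
side glass 2.406614027266991 [0.5945 0.07  ] 0.9593675307961023 edge [179 277] [236 302]
```

>>> play_rows --translation '[[0.02,0.02,0],[0.021,0.022,0],[0.0203,0.023,0],[0,0,0.02],[0,0,0.03],[0,0,0.03],[0,0,0.03],[0,0,0.025],[0,0,0.02],[0,0,0.014],[0,0,0]]' --delta_rot '[[0,0,0],[0,0,0],[0,0,0],[0,0,0],[0,0,0],[0,0,0],[0,0,0],[0,0,0],[0,0,0],[0,0,0],[0,0,0]]' --grip '[1,1,1,1,1,1,1,1,1,1,1]'

```text
clock: 34.95
tool_pos: [0.592, 0.073, 0.1564]
eef_rot: [0.707, 0.707, -0.001, -0.001]
contact_force: [-0.4, 0.5, 0.2]
opening: 1.003
finger_force: 0.0
```

>>> play_rows --translation '[[0,0,0],[0,0,0],[0,0,0],[0,0,0],[0,0,0],[0,0,0]]' --delta_rot '[[0,0,0],[0,0,0],[0,0,0],[0,0,0],[0,0,0],[0,0,0]]' --grip '[0.2,0.2,0.2,0.2,0.2,0.2]'

```text
clock: 35.7
tool_pos: [0.5925, 0.0731, 0.1577]
eef_rot: [0.707, 0.707, 0.0, 0.0]
contact_force: [-2.0, 0.4, 6.4]
opening: 0.693
finger_force: 29.8
```

>>> play_rows --translation '[[0,0,-0.005],[0,0,-0.015],[0,0,-0.025],[0,0,-0.03],[0,0,-0.03],[0,0,-0.03],[0,0,-0.02],[0,0,-0.005],[0,0,0],[0,0,0]]' --delta_rot '[[0,0,0],[0,0,0],[0,0,0],[0,0,0],[0,0,0],[0,0,0],[0,0,0],[0,0,0],[0,0,0],[0,0,0]]' --grip '[0,0,0,0,0,0,0,0,0,0]'

```text
clock: 36.95
tool_pos: [0.5919, 0.073, 0.3162]
eef_rot: [0.707, 0.707, -0.001, -0.001]
contact_force: [0.9, -0.0, -1.0]
opening: 0.693
finger_force: 29.8
```

>>> play_rows --translation '[[-0.01,-0.003,0],[-0.02,-0.005,0],[-0.03,-0.008,0],[-0.03,-0.008,0],[-0.03,-0.008,0],[-0.03,-0.008,0],[-0.03,-0.008,0],[-0.03,-0.008,0],[-0.03,-0.008,0],[-0.03,-0.008,0],[-0.03,-0.008,0],[-0.025,-0.006,0],[-0.02,-0.005,0],[-0.015,-0.003,0],[-0.01,-0.003,0],[-0.01,0,0],[0,0,0],[0,0,0]]' --delta_rot '[[0,0,0],[0,0,0],[0,0,0],[0,0,0],[0,0,0],[0,0,0],[0,0,0],[0,0,0],[0,0,0],[0,0,0],[0,0,0],[0,0,0],[0,0,0],[0,0,0],[0,0,0],[0,0,0],[0,0,0],[0,0,0]]' --grip '[0,0,0,0,0,0,0,0,0,0,0,0,0,0,0,0,0,0]'

```text
clock: 39.2
tool_pos: [0.4959, -0.3062, 0.3171]
eef_rot: [0.707, 0.708, 0.0, -0.0]
contact_force: [0.0, 0.1, -2.2]
opening: 0.696
finger_force: 29.8
```

```bash
python3 - <<'E'
from h import *
s=st(); p=s["tool_pos"]
im=r.snapshot("wrist").copy()
for cam,n,g,z0 in (("wrist","glass",[p[0],p[1]-.001,p[2]-.087],p[2]-.1577),("wrist","candle",[.4955,-.309,.07],.024),("wrist","wreath",[.495,-.308,.03],.018)):
    c,o=masks(cam,n,g)
    if o: x,q=fit(c,n,o[2],g[:2],z0=z0); print(cam,n,o[0],x.round(4),q,"edge",np.argwhere(o[2]).min(0),np.argwhere(o[2]).max(0))
a=cv2.resize(im,(400,300)); sd=r.snapshot("side")
r.snapshot("side")
for n,g,z0 in (("glass",[p[0],p[1]-.001,p[2]-.087],p[2]-.1577),("candle",[.4955,-.309,.07],.024)):
    c,o=masks("side",n,g)
    if o: x,q=fit(c,n,o[2],g[:2],z0=z0); print("side",n,o[0],x.round(4),q)
b=cv2.resize(sd[180:390,160:440],(400,300)); cv2.imwrite("pics/w8.png",np.hstack([a,b]))
E
```

```text
t 39.2 tcp [ 0.4959 -0.3062  0.3171] yaw 0.09 z [ 0.     0.001 -1.   ] F [ 0.   0.1 -2.2] op 0.696 ff 29.8 q [ 0.5   0.61 -0.05  1.68  0.04  0.85  0.44]
wrist glass 36.82237037755627 [ 0.497  -0.3072] 0.944755398353417 edge [167 184] [395 366]
wrist candle 20.019163697454534 [ 0.4967 -0.2766] 0.1878371750858264 edge [157 257] [171 291]
wrist wreath 31.44580810109288 [ 0.4963 -0.3078] 0.9163946271099388 edge [ 73 178] [238 370]
side glass 0.9350015913284279 [ 0.4974 -0.3078] 0.9139525197834236
side candle 1.134739173266532 [ 0.4975 -0.3095] 0.9209794101279911
```

View pics/w8.png

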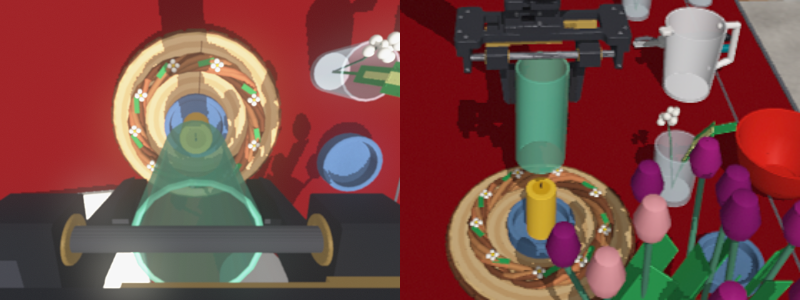

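The held glass hangs upright over the candle; in the side view, the glass axis and candle axis coincide to about 2 mm in y. Shift 1.5 mm and lower.

>>> play_rows --translation '[[-0.0015,0,0.01],[0,0,0.015],[0,0,0.015],[0,0,0.01],[0,0,0.01],[0,0,0]]' --delta_rot '[[0,0,0],[0,0,0],[0,0,0],[0,0,0],[0,0,0],[0,0,0]]' --grip '[0,0,0,0,0,0]'

```text
clock: 40.35
tool_pos: [0.4952, -0.3082, 0.2563]
eef_rot: [0.707, 0.707, -0.0, -0.001]
contact_force: [-0.6, -0.4, -1.5]
opening: 0.695
finger_force: 29.8
```

>>> play_rows --translation '[[0,0,0.015],[0,0,0.015],[0,0,0.015],[0,0,0.01],[0,0,0.01],[0,0,0.006],[0,0,0],[0,0,0]]' --delta_rot '[[0,0,0],[0,0,0],[0,0,0],[0,0,0],[0,0,0],[0,0,0],[0,0,0],[0,0,0]]' --grip '[0,0,0,0,0,0,0,0]'

```text
clock: 41.35
tool_pos: [0.4958, -0.3086, 0.1865]
eef_rot: [0.707, 0.707, 0.0, 0.0]
contact_force: [-0.7, 0.3, -1.2]
opening: 0.695
finger_force: 29.8
```

```bash
python3 - <<'E'
from h import *
s=st(); p=s["tool_pos"]; sd=r.snapshot("side")
for n,g,z0 in (("glass",[p[0],p[1]-.001,p[2]-.087],p[2]-.1577),):
    c,o=masks("side",n,g)
    if o: x,q=fit(c,n,o[2],g[:2],z0=z0); print("side",n,o[0],x.round(4),q)
cv2.imwrite("pics/s9.png",cv2.resize(sd[220:390,170:400],(690,510)))
E
```

```text
t 41.35 tcp [ 0.4958 -0.3086  0.1865] yaw 0.02 z [ 0.001 -0.    -1.   ] F [-0.7  0.3 -1.2] op 0.695 ff 29.8 q [ 0.5   0.79 -0.04  1.8   0.06  0.55  0.42]
side glass 1.1117679372218052 [ 0.4982 -0.3107] 0.9164033030889999
```

View pics/s9.png

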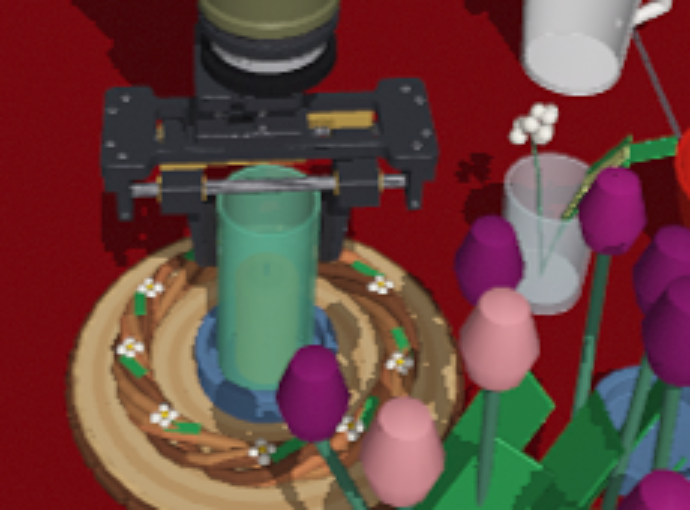

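The glass is around the candle and inside the dish wall (crop about (265,280)). Last 5 mm.

>>> play_rows --translation '[[0,0,0.003],[0,0,0.0015],[0,0,0.001],[0,0,0],[0,0,0]]' --delta_rot '[[0,0,0],[0,0,0],[0,0,0],[0,0,0],[0,0,0]]' --grip '[0,0,0,0,0]'

```text
clock: 42.08
tool_pos: [0.4954, -0.3087, 0.1816]
eef_rot: [0.707, 0.707, -0.0, 0.0]
contact_force: [-2.2, 0.8, 6.2]
opening: 0.695
finger_force: 29.8
```

Contact at the expected height. Release slowly and retreat straight up.

>>> play_rows --translation '[[0,0,0],[0,0,0],[0,0,0],[0,0,0],[0,0,0],[0,0,0]]' --delta_rot '[[0,0,0],[0,0,0],[0,0,0],[0,0,0],[0,0,0],[0,0,0]]' --grip '[0.5,0.6,0.7,0.8,0.9,0.9]'

```text
clock: 42.82
tool_pos: [0.4956, -0.3085, 0.1806]
eef_rot: [0.707, 0.707, 0.0, -0.0]
contact_force: [0.7, -0.9, 1.0]
opening: 0.948
finger_force: 0.0
```

>>> play_rows --translation '[[0,0,-0.01],[0,0,-0.02],[0,0,-0.03],[0,0,-0.03],[0,0,-0.03],[0,0,-0.02],[0,0,0],[0,-0.03,0],[0,-0.03,0],[0,-0.03,0],[0,0,0],[0,0,0]]' --delta_rot '[[0,0,0],[0,0,0],[0,0,0],[0,0,0],[0,0,0],[0,0,0],[0,0,0],[0,0,0],[0,0,0],[0,0,0],[0,0,0],[0,0,0]]' --grip '[0.9,0.9,0.9,0.9,0.9,0.9,0.9,0.9,0.9,0.9,0.9,0.9]'

```text
clock: 44.32
tool_pos: [0.4065, -0.3084, 0.3204]
eef_rot: [0.707, 0.707, 0.0, 0.0]
contact_force: [-0.1, -0.9, -0.2]
opening: 0.951
finger_force: 0.0
```

```bash
python3 - <<'E'
from h import *
st(); im=r.snapshot("wrist"); sd=r.snapshot("side")
for cam,n,g,z0 in (("wrist","glass",[.4955,-.309,.09],.024),("wrist","wreath",[.495,-.308,.03],.018),("wrist","dish",[.495,-.308,.03],.018),("side","glass",[.4955,-.309,.09],.024)):
    c,o=masks(cam,n,g)
    if o: x,q=fit(c,n,o[2],g[:2],z0=z0); print(cam,n,o[0],x.round(4),q)
cv2.imwrite("pics/end.png",np.hstack([cv2.resize(im,(400,300)),cv2.resize(sd[180:390,160:440],(400,300))]))
E
```

```text
t 44.33 tcp [ 0.4065 -0.3084  0.3204] yaw 0.05 z [ 0.001  0.    -1.   ] F [-0.1 -0.9 -0.2] op 0.951 ff 0.0 q [ 0.6   0.51 -0.06  1.89  0.04  0.74  0.51]
wrist glass 18.847963413020985 [ 0.4959 -0.3107] 0.984648114075437
wrist wreath 22.285569081560432 [ 0.4982 -0.308 ] 0.9653774640688749
wrist dish 16.136951599544016 [ 0.4964 -0.3088] 0.8030541380501094
side glass 4.821095313835007 [ 0.4966 -0.3054] 0.8956845700093139
```

View pics/end.png

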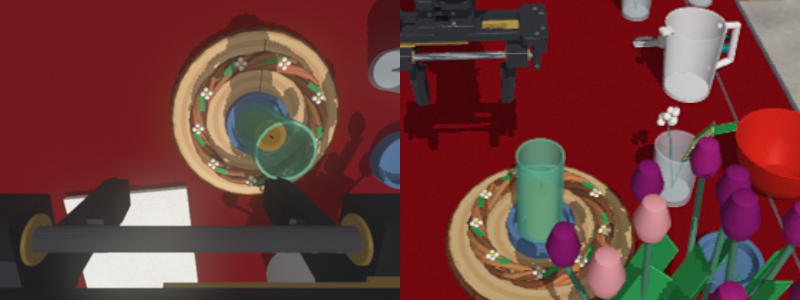

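The glass stands upright in the dish around the candle, and the wreath is concentric around it. The bystanders haven't moved. Handing in.

```bash
python3 - <<'E'
from h import *
print(r.finish_job())
E
```

```text
the job is handed in; nothing more can be done
None
```

The decoration is laid and the job handed in at about 44 s: dish, wreath, candle and glass tube are centred on the slice to within a few mm by the camera fits, and the last pictures showed no bystander disturbed; no verdict was returned.

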